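# Pack the graphite shaping blocks into two stack-nest bins

## Robot

A 6-joint arm with a two-finger parallel gripper is mounted at the origin on the work surface. World frame = base frame: x ahead of the robot, y to its left, z up, the work surface at z = 0. Lengths are in m, angles in degrees, forces in N, time in s.
With the tool pointing down it reaches from about 0.275 to 0.775 m from the base axis. Payload 14.6 kg.
Tool frame: the origin (TCP) lies between the finger pads; the fingertips stand 22 mm ahead of it and the grasp point (between the pads) lies 3 mm ahead of it; z points along the fingers, y is the direction in which the jaws open and shut (so a half turn about z gives the same grasp; the last joint's range is limited). The gripper opens to 85 mm and grips with 20 to 120 N. Pads are 22 mm wide; open, the fingers measure 114 mm over their backs; the gripper's body (76 mm by 85 mm) begins 54 mm behind the grasp point. The pads swing forward as they close: fully open they stand 13 mm farther back than shut.
Start: joints at [54.299, 15.075, -2.767, 72.158, 0, 81.102], TCP at [0.237, 0.469, 0.253] pointing down, gripper open.
Joint ranges: [-151.79, 151.79], [-50.71, 97.33], [-67.44, 78.34], [-121.81, 120.89], [-77.56, 73.72], [-180, 180]. Speed limits (degrees/s): [108.29, 108.29, 147.25, 159.86, 180, 180].

## Interface

Orientations are given as [roll, pitch, yaw] about the fixed x, y, z axes, in that order (R = Rz(yaw) Ry(pitch) Rx(roll)).
In Python, from bench import arm, hand, get_image, nets gives the robot as it stands. Calls block until the motion is done:
- arm.movep(position, orientation): joint-space move of the TCP to a pose.
- arm.move_l(position, ori=None, feed=0.15, threshold=None): straight line of the TCP; ori=None keeps the orientation; feed is the mean speed in m/s. With threshold (N) it stops when the force on the tool has changed by that much, and returns True; else False.
- arm.goto_joints(angles): joint-space move.
- hand.release() and hand.grasp(): open the fingers fully, or close them until they stop; the grip force is fixed at half the most.
- arm.wait(seconds).
- arm.solve_ik(position, orientation): joint angles nearest the present ones, or None.
- arm.observe(): the state.
- get_image(name): name is "scene" or "side" or "wrist"; returns a dict with "color" (420x560x3 uint8, blue, green, red), "K" (3x3 intrinsics, pixels), "R" (3x3) and "t" (3): a world point X has camera coordinates R X + t. Camera axes: x right, y down, z forward; pixel columns grow to the right and rows downward; lengths in m; the calibration is good to about 2 mm. A picture is of the moment at which its call begins. There is no depth.
A pose or a line that the arm cannot do raises arm.IKError and nothing moves.
- arm.job_done(): hands the job in, once; it reports no verdict.
Trained networks look in a picture, given as the dict that the camera call returned (one of the last four; its "shot" number tells which), for a name from the list of things; names that differ only in an ending like _2 or _b are one class to them, and where a whole thing is asked for, a point or a joint stands for the part that bears it (a point fixed in the world has none). Each returns a list of dicts, best first, with "confidence" (0 to 1); they miss things now and then, are a little off and sometimes report something else, mostly with a low value. They report only what shows in the picture. A call takes as long as a camera call.
- nets.search_frame(thing, picture): "pixel" ([column, row] in pixels, amid what is visible of it).
- nets.trace(thing, picture): "mask" (420x560 bool, what is visible of it) and "pixel" ([column, row] in pixels, amid what is visible of it).
The state is a dict: "clock": time; "q": joint angles; "joint_vel": joint speeds; "tau": joint torques, N m; "ee_pos": TCP position; "ee_rot": TCP orientation; "contact_force": force on the tool from outside, world axes, zero at the start; "wrist_torque": the same for the moment, N m; "grip_width": finger opening in m.
Only numpy, scipy, OpenCV 4.12 (cv2) and the standard library are available. Lean on these libraries where they do the work, as an engineer would, in place of code of your own. Each camera call takes 0.05 s, during which the arm holds its last target.

## Task

Pack up the graphite shaping blocks: stand the large square block in the label-end half of the lower bin (the bin on the wooden foot board) and the small square one in the other half, then set the empty bin squarely on top of it, turned half a turn so that its label is over the lower bin's unlabelled end and it rests level on the ledges instead of nesting. After that stand the round block in the middle of that upper bin. All blocks stay upright, and the wooden rest is left where it is.

Things in the scene. Friction and masses are not known exactly. Their poses are not given: they have to be found in the camera images.
- lower_bin: Lower bin: long narrow whitish open bin, alone screwed to a pale wooden foot board (290 x 90 x 10 mm, loose on the bench, 0.6 kg in all). Rim 260 x 68 mm outside, 58 mm high, walls 2.5 mm, tapering below the top 18 mm to a 3 mm floor (inside 185 x 43 mm; mouth 255 x 63). Origin: centre of the bin's underside, 10 mm above the bench; x along its length, label at the -x end, z up.
- lower_bin_label (a point): Point on the lower bin's end wall at its label end, 130 mm along -x from its origin, 29 mm above its underside. On both bins a white blank label on a black lip sticks out about 10 mm at this end.
- lower_bin_ledge (a point): Top of the ledge in the middle of the lower bin's unlabelled end, 117 mm along +x, 50 mm above its underside, 8 mm below the rim; the label end has two such ledges in its corners; 212 mm is free between. A bin turned half a turn rests on them, underside 50 mm above this bin's underside, play 5 mm each way; the same way round it sinks past them onto what is inside.
- upper_bin_mid (a point): Centre of the upper bin, the empty one to be carried: whitish, same shape and size as the lower bin but no foot board, 0.2 kg; half-way up, 29 mm above its underside. x along its length, label at the -x end, y across its 68 mm width, z up. Taken from above across its width by the upright top 18 mm of its walls. At the start both labels point roughly towards the robot.
- upper_bin_label (a point): Point on the upper bin's end wall at its label end, 130 mm along -x from its centre, 29 mm above its underside; tells which way round it is.
- large_block_mid (a point): Centre (17 mm up) of the large square graphite block: dark grey, 32 x 32 mm, 34 mm high, a round black dimple in its top; axes along its edges, z up. About 65 g.
- small_block_mid (a point): Centre (17 mm up) of the small square graphite block: dark grey, 20 x 20 mm, 34 mm high, a small round black dimple in its top; axes along its edges, z up. About 25 g.
- round_block_mid (a point): Centre (17 mm up) of the round graphite block: dark grey upright cylinder, 32 mm diameter, 34 mm high, a round black dimple in its top; z up. About 50 g.
- wood_rest_mid (a point): Centre (11 mm up) of a brown wooden rest block, 70 x 30 x 22 mm, x along its length, with a dark groove in its top. Not part of the job: leave it.

How it is judged:
By the outcome, as a careful person would: the job done as asked, in the order asked, and still so for the second after the job is handed in, with the robot touching nothing.
It also fails if it takes over 122 s, if anything falls off the work surface, if the arm or the gripper's body presses on something with over 40 N, if the wrist force passes 120 N, or if a joint passes its speed limit or range.

## Working session

There is one attempt and no reset: what is moved stays moved. The work goes in short steps, each a Python script; the robot and the scene stay as the last script left them, time stands still between calls to the robot, and variables do not carry over. Pictures are saved under pics/ and viewed, and the job is handed in when it is done.

```bash
ls; mkdir -p pics; python3 - <<'E'
from bench import arm, hand, get_image, nets
import cv2
s=arm.observe(); print(s['clock'],s['ee_pos'],s['ee_rot'],s['grip_width'])
for n in ['scene','side','wrist']:
    p=get_image(n); cv2.imwrite(f'pics/{n}0.png',p['color']); print(n,p['K'].tolist() if hasattr(p['K'],'tolist') else p['K'],p['R'],p['t'])
E
```

```text
pics
0.0 [0.23659849 0.46839573 0.25281212] [-1.79939800e+02 -1.06462115e-02  1.53195019e+02] 0.08549546157095655
scene [[469.92500956064873, 0.0, 277.7344132271725], [0.0, 469.92500956064873, 207.05332119206545], [0.0, 0.0, 1.0]] [[-0.41964737  0.90753226  0.01677127]
 [ 0.5990474   0.29078944 -0.74604539]
 [-0.68193717 -0.3030292  -0.66568386]] [ 0.22843165 -0.27827447  1.30220779]
side [[404.55525597736937, 0.0, 283.2552597832558], [0.0, 404.55525597736937, 204.52584317384236], [0.0, 0.0, 1.0]] [[ 0.71351681 -0.70063143 -0.00305882]
 [-0.41496709 -0.41907307 -0.80757667]
 [ 0.56453173  0.57748884 -0.58975467]] [-0.39946632  0.3140408   0.49335485]
wrist [[350.16325975426923, 0.0, 283.21242239708073], [0.0, 350.16325975426923, 202.2249301154147], [0.0, 0.0, 1.0]] [[ 4.51065606e-01  8.92490704e-01 -4.03798024e-04]
 [ 8.52908785e-01 -4.30927535e-01  2.94699955e-01]
 [ 2.62842963e-01 -1.33273417e-01 -9.55589752e-01]] [-0.52528922 -0.03856076  0.37972418]
```

View pics/scene0.png

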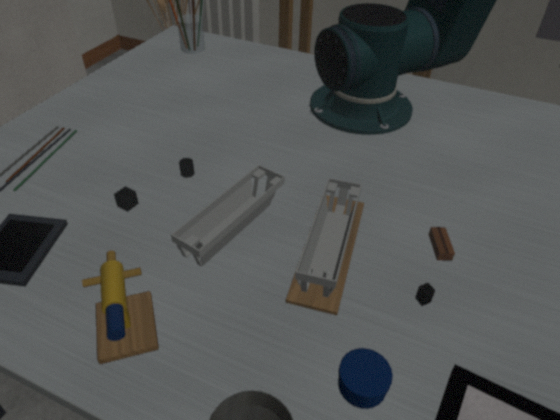

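View pics/side0.png

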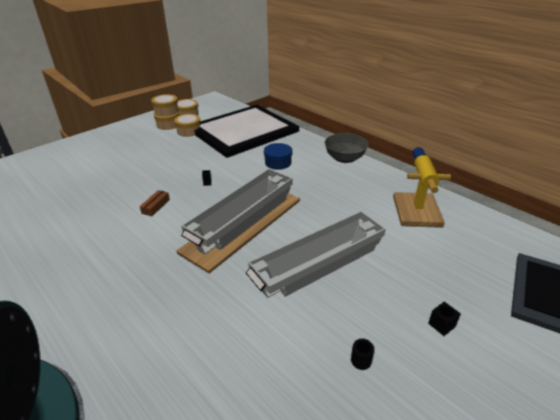

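View pics/wrist0.png

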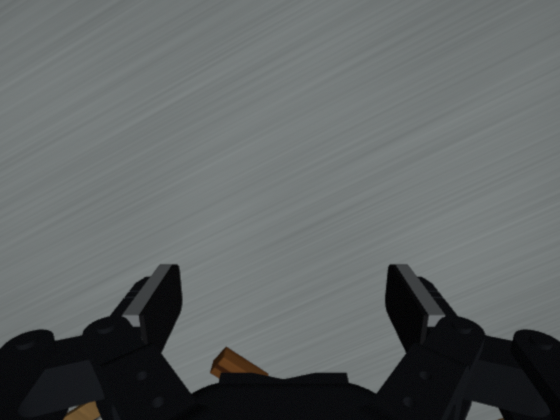

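```bash
python3 - <<'E'
from bench import arm, hand, get_image, nets
import cv2, numpy as np, pickle
out={}
for n in ['scene','side']:
    p=get_image(n); vis=p['color'].copy()
    out[n]=dict(K=p['K'],R=p['R'],t=p['t'],color=p['color'],m={})
    for i,th in enumerate(['lower_bin','upper_bin_mid','large_block_mid','small_block_mid','round_block_mid','wood_rest_mid','lower_bin_label','upper_bin_label','lower_bin_ledge']):
        if 'label' in th or 'ledge' in th:
            r=nets.search_frame(th,p)
        else:
            r=nets.trace(th,p)
        print(n,th,[(np.round(a['pixel'],1).tolist(),round(a['confidence'],2),int(a['mask'].sum()) if 'mask' in a else '') for a in r[:3]])
        out[n]['m'][th]=r
        if r and 'mask' in r[0]:
            c,_=cv2.findContours(r[0]['mask'].astype(np.uint8),cv2.RETR_EXTERNAL,cv2.CHAIN_APPROX_NONE)
            col=[(0,0,255),(0,255,0),(255,0,0),(0,255,255),(255,0,255),(255,255,0)][i%6]
            cv2.drawContours(vis,c,-1,col,1)
        elif r: cv2.circle(vis,tuple(int(v) for v in r[0]['pixel']),3,(0,128,255),1)
    cv2.imwrite(f'pics/{n}1.png',cv2.resize(vis,(800,600)))
pickle.dump(out,open('d0.pkl','wb'))
E
```

```text
scene lower_bin [([324.9, 251.6], 0.9, 6223), ([127.8, 197.5], 0.47, 425)]
scene upper_bin_mid [([224.5, 214.0], 0.94, 4644)]
scene large_block_mid [([124.6, 195.9], 0.85, 454)]
scene small_block_mid [([423.4, 293.2], 0.89, 314), ([328.4, 250.7], 0.55, 6226)]
scene round_block_mid [([186.4, 168.5], 0.69, 229)]
scene wood_rest_mid [([443.4, 242.3], 0.83, 671), ([224.0, 217.7], 0.52, 4821)]
scene lower_bin_label [([329.1, 248.9], 0.95, '')]
scene upper_bin_label [([222.9, 217.4], 0.7, '')]
scene lower_bin_ledge []
side lower_bin [([234.6, 218.3], 0.78, 6107)]
side upper_bin_mid [([315.3, 256.6], 0.95, 5920)]
side large_block_mid [([443.1, 320.5], 0.85, 709), ([232.3, 218.5], 0.51, 6321)]
side small_block_mid [([206.8, 177.3], 0.42, 125)]
side round_block_mid [([362.3, 355.3], 0.96, 594)]
side wood_rest_mid [([150.8, 202.9], 0.58, 470)]
side lower_bin_label [([238.7, 215.9], 0.92, '')]
side upper_bin_label [([317.4, 254.0], 0.68, '')]
side lower_bin_ledge [([234.5, 219.8], 0.91, '')]
```

View pics/scene1.png

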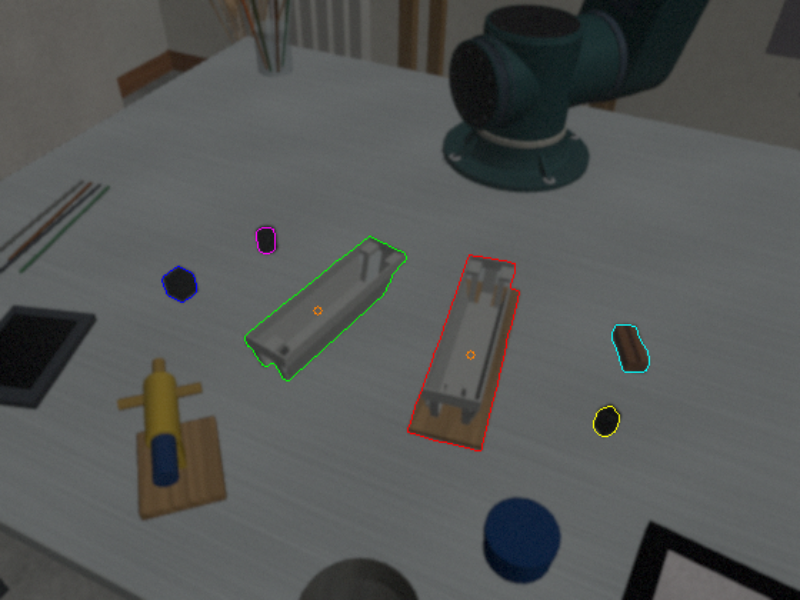

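View pics/side1.png

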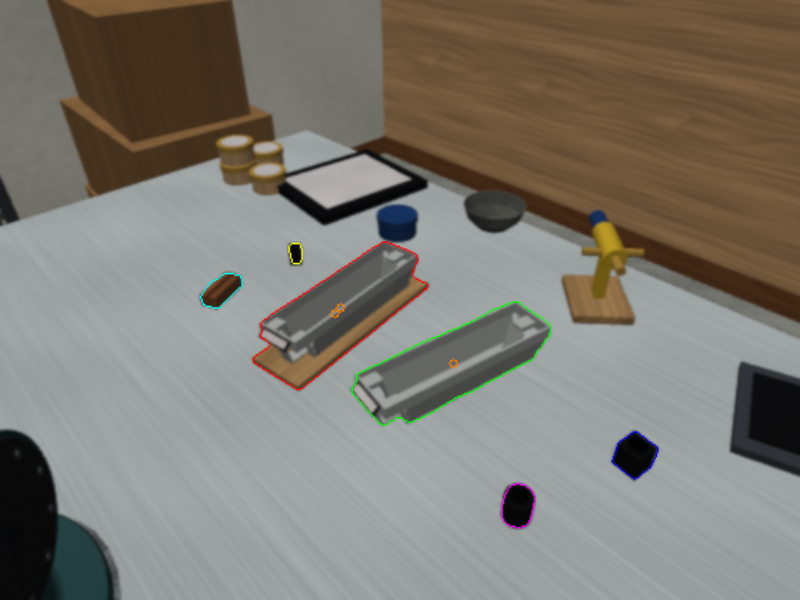

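```bash
cat > vis.py <<'E'
import numpy as np, cv2
from scipy.optimize import minimize
def proj(P,c):
    X=P@np.asarray(c['R']).T+np.asarray(c['t']); u=X@np.asarray(c['K']).T
    return u[:,:2]/u[:,2:]
def box(x0,x1,y0,y1,z0,z1): return np.array([[x,y,z] for x in(x0,x1) for y in (y0,y1) for z in (z0,z1)],float)
a=np.linspace(0,2*np.pi,48,endpoint=False)
BIN=np.vstack([box(-.130,.130,-.034,.034,.040,.058),box(-.095,.095,-.024,.024,0,.040),box(-.140,-.130,-.02,.02,.03,.05)])
MODEL=dict(large_block_mid=box(-.016,.016,-.016,.016,0,.034),small_block_mid=box(-.01,.01,-.01,.01,0,.034),
 round_block_mid=np.array([[.016*np.cos(t),.016*np.sin(t),z] for t in a for z in (0,.034)]),
 wood_rest_mid=box(-.035,.035,-.015,.015,0,.022),
 upper_bin_mid=BIN, lower_bin=np.vstack([BIN+[0,0,.01],box(-.145,.145,-.045,.045,0,.010)]))
S=4
def poly(P):
    return cv2.convexHull(P.astype(np.float32)).reshape(-1,2)
def place(M,v):
    c,s=np.cos(v[2]),np.sin(v[2]); return M@np.array([[c,s,0],[-s,c,0],[0,0,1]])+[v[0],v[1],v[3] if len(v)>3 else 0]
def maskhull(m):
    pts=np.argwhere(m)[:,::-1].astype(np.float32)
    return poly(np.vstack([pts+[dx,dy] for dx in(-.5,.5) for dy in (-.5,.5)]))
def cost(v,M,views):
    t=0
    for c,h in views:
        p=poly(proj(place(M,v),c)); A=cv2.contourArea(p);B=cv2.contourArea(h)
        I,_=cv2.intersectConvexConvex(p,h); t+=1-I/(A+B-I+1e-9)
    return t/len(views)
def ray(px,c,z):
    K,R,t=map(np.asarray,(c['K'],c['R'],c['t'])); d=R.T@np.linalg.inv(K)@[px[0],px[1],1]; o=-R.T@t
    return o+d*(z-o[2])/d[2]
def fit(M,views,x0,yaws):
    best=None
    for y in yaws:
        sim=np.array([[x0[0],x0[1],y]]*4); sim[1,0]+=.01; sim[2,1]+=.01; sim[3,2]+=.2
        r=minimize(cost,sim[0],args=(M,views),method='Nelder-Mead',options=dict(initial_simplex=sim,xatol=1e-5,fatol=1e-6,maxiter=600))
        if best is None or r.fun<best.fun: best=r
    return best
E
python3 - <<'E'
from vis import *
import pickle
d=pickle.load(open('d0.pkl','rb'))
yaws=dict(large_block_mid=[0,.5,1],small_block_mid=[0,.5,1],round_block_mid=[0],wood_rest_mid=[0,.8,1.6,2.4],upper_bin_mid=[-.6,0,.6,1.2],lower_bin=[-.6,0,.6,1.2])
res={}
for th,M in MODEL.items():
    for sel in (['scene','side'],['scene'],['side']):
        views=[(d[n],maskhull(d[n]['m'][th][0]['mask'])) for n in sel]
        x0=ray(d['scene']['m'][th][0]['pixel'],d['scene'],.02)
        r=fit(M,views,x0,yaws[th]); print(th,sel,r.x[:2].round(4),np.degrees(r.x[2]).round(2),round(r.fun,4),[round(cost(r.x,M,[v]),3) for v in views])
        if len(sel)==2: res[th]=r.x
pickle.dump(res,open('res.pkl','wb'))
for n in ['scene','side']:
    im=cv2.resize(d[n]['color'],None,fx=2,fy=2)
    im=cv2.convertScaleAbs(im,alpha=1.8)
    for th,M in MODEL.items():
        P=proj(place(M,res[th]),d[n])*2+.5
        for i in range(0,len(P),8):
            if th=='round_block_mid': cv2.polylines(im,[poly(P).astype(int)],True,(0,0,255)); break
            b=P[i:i+8].astype(int)
            for j in range(8):
                for k in (1,2,4):
                    if not j&k: cv2.line(im,tuple(map(int,b[j])),tuple(map(int,b[j|k])),(0,0,255),1)
    cv2.imwrite(f'pics/{n}2.png',im[150:750,160:960])
E
```

```text
large_block_mid ['scene', 'side'] [ 0.6087 -0.3164] -9.4 0.0733 [0.102, 0.045]
large_block_mid ['scene'] [ 0.6103 -0.3166] -3.34 0.0775 [0.077]
large_block_mid ['side'] [ 0.6078 -0.3164] 80.35 0.028 [0.028]
small_block_mid ['scene', 'side'] [0.5893 0.2957] 48.2 0.1294 [0.116, 0.143]
small_block_mid ['scene'] [0.5912 0.2952] 47.03 0.0696 [0.07]
small_block_mid ['side'] [0.5892 0.2964] 49.06 0.1335 [0.133]
round_block_mid ['scene', 'side'] [ 0.4643 -0.2634] 32.96 0.1122 [0.155, 0.069]
round_block_mid ['scene'] [ 0.4654 -0.2641] 20.15 0.1257 [0.126]
round_block_mid ['side'] [ 0.463  -0.2636] 16.94 0.049 [0.049]
wood_rest_mid ['scene', 'side'] [0.448  0.2983] 25.67 0.0823 [0.074, 0.091]
wood_rest_mid ['scene'] [0.4488 0.2985] 25.3 0.073 [0.073]
wood_rest_mid ['side'] [0.4468 0.2967] 25.01 0.0758 [0.076]
upper_bin_mid ['scene', 'side'] [ 0.568  -0.0897] -10.69 0.0711 [0.075, 0.067]
upper_bin_mid ['scene'] [ 0.5658 -0.0888] 169.83 0.0541 [0.054]
upper_bin_mid ['side'] [ 0.5672 -0.0911] -11.27 0.0649 [0.065]
lower_bin ['scene', 'side'] [0.5456 0.106 ] 8.67 0.0361 [0.044, 0.028]
lower_bin ['scene'] [0.5482 0.1067] 8.53 0.0397 [0.04]
lower_bin ['side'] [0.5438 0.1056] 8.71 0.025 [0.025]
```

View pics/scene2.png

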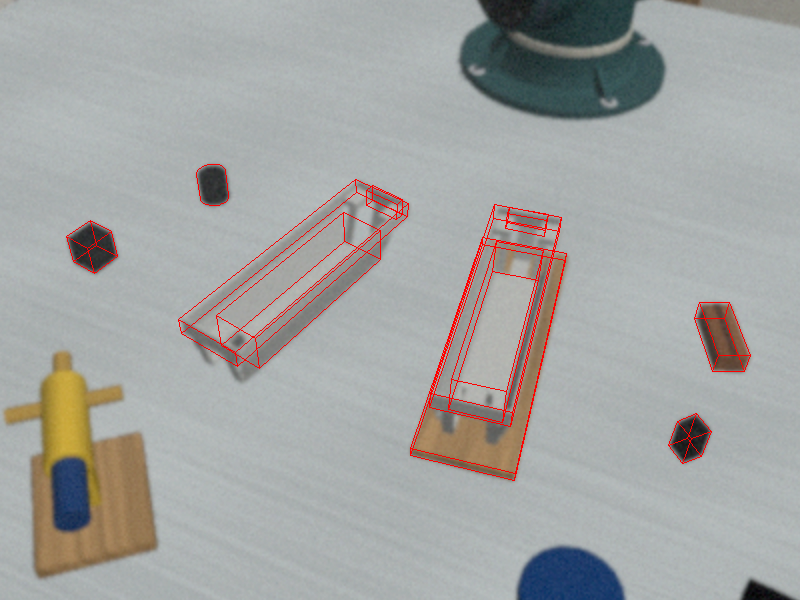

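View pics/side2.png

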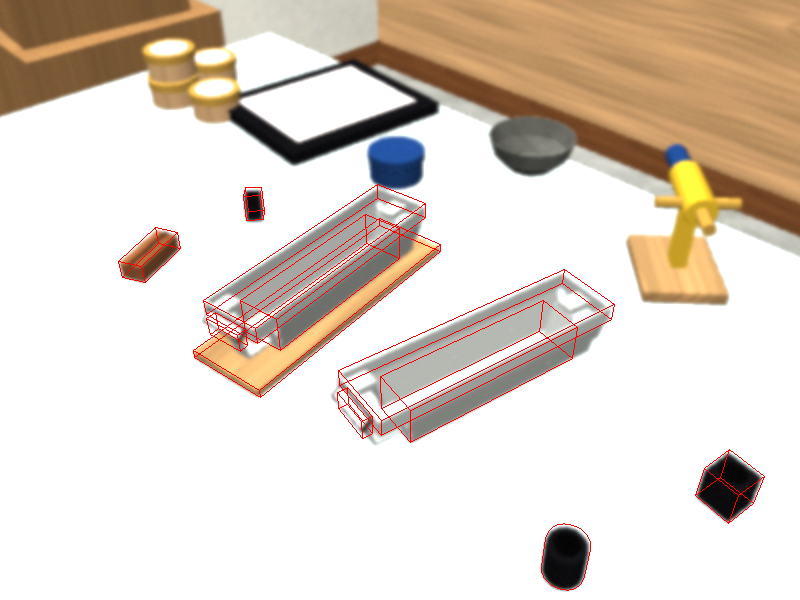

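```bash
python3 - <<'E'
from bench import arm, hand, get_image, nets
import numpy as np, cv2, pickle
p=get_image('wrist'); s=arm.observe()
c=-p['R'].T@p['t']; print('cam',c, 'tcp',s['ee_pos'])
for pos,y in [([.44,0,.36],-90),([.44,0,.36],90),([.44,0,.36],0),([.44,0,.36],180)]:
    print(pos,y,arm.solve_ik(pos,[180,0,y]))
E
```

```text
cam [0.17008561 0.50289633 0.37440342] tcp [0.23673941 0.46857849 0.25328636]
[0.44, 0, 0.36] -90 [ -10.63463257    5.93312881    1.93735152   86.00422271    0.
 -100.63463257]
[0.44, 0, 0.36] 90 [-10.63463257   5.93312881   1.93735152  86.00422271   0.
  79.36536743]
[0.44, 0, 0.36] 0 [-10.63463257   5.93312881   1.93735152  86.00422271   0.
 169.36536743]
[0.44, 0, 0.36] 180 [-10.63463257   5.93312881   1.93735152  86.00422271   0.
 -10.63463257]
```

```bash
python3 - <<'E'
from bench import arm, hand, get_image, nets
import numpy as np, cv2, pickle
arm.movep([.50,.01,.34],[180,0,180]); arm.wait(.2)
p=get_image('wrist'); s=arm.observe(); print(s['clock'],s['ee_pos'],s['ee_rot'])
d=dict(K=p['K'],R=p['R'],t=p['t'],color=p['color'],m={})
vis=p['color'].copy()
for i,th in enumerate(['lower_bin','upper_bin_mid']):
    r=nets.trace(th,p); d['m'][th]=r
    print(th,[(np.round(a['pixel']),round(a['confidence'],2),a['mask'].sum()) for a in r])
pickle.dump(d,open('d1.pkl','wb'))
cv2.imwrite('pics/w1.png',cv2.convertScaleAbs(cv2.resize(vis,None,fx=1.4,fy=1.4),alpha=1.5))
E
```

```text
3.3833 [0.49997824 0.01042697 0.33995774] [ 1.79999354e+02 -3.90911492e-03 -1.79961587e+02]
lower_bin [(array([357., 176.]), 0.66, np.int64(15806))]
upper_bin_mid [(array([205., 194.]), 0.58, np.int64(11353))]
```

View pics/w1.png

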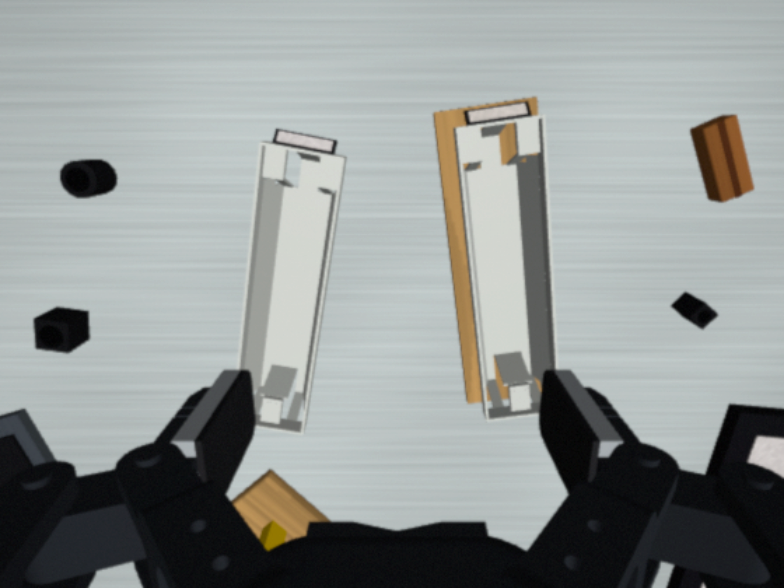

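```bash
python3 - <<'E'
import pickle,cv2,numpy as np
from vis import *
d=pickle.load(open('d1.pkl','rb')); im=d['color']
def crop(x,y,w=75,h=56):
    c=cv2.convertScaleAbs(cv2.resize(im[y:y+h,x:x+w],(375,280),interpolation=cv2.INTER_CUBIC),alpha=1.3)
    for k in range(0,w,10): cv2.putText(c,str(x+k),(k*5,8),0,.28,(0,0,255)); cv2.line(c,(k*5,8),(k*5,12),(0,0,255))
    for k in range(0,h,10): cv2.putText(c,str(y+k),(0,k*5+4),0,.28,(0,0,255)); cv2.line(c,(18,k*5),(24,k*5),(0,0,255))
    return c
g=np.vstack([np.hstack([crop(177,85),crop(318,68)]),np.hstack([crop(165,262),crop(335,250)])])
cv2.imwrite('pics/w1c.png',g)
# overlay present fits
res=pickle.load(open('res.pkl','rb'))
R=box(-.13,.13,-.034,.034,.058,.058)[::2]
for n,z in(('upper_bin_mid',0),('lower_bin',.01)):
    print(n,proj(place(R+[0,0,z],res[n]),d).round(1).tolist())
E
```

```text
upper_bin_mid [[183.8, 102.3], [244.6, 114.1], [163.4, 303.2], [214.5, 311.4]]
lower_bin [[322.2, 91.2], [385.9, 81.1], [346.0, 300.8], [399.0, 293.8]]
```

View pics/w1c.png

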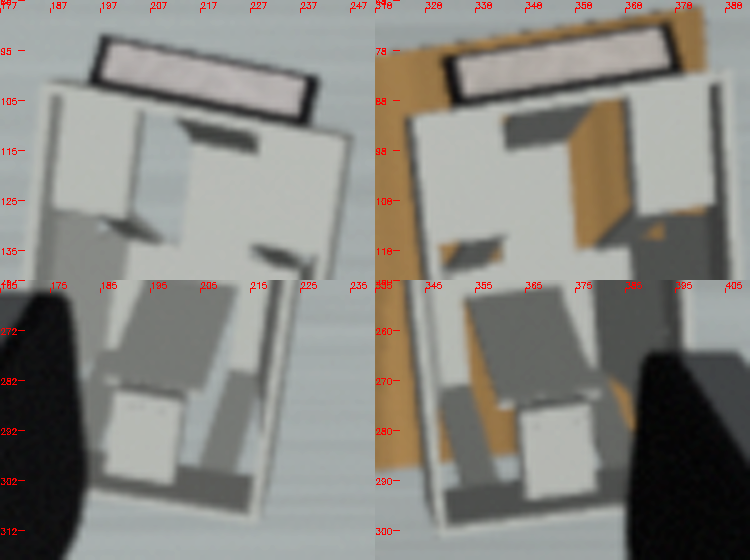

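```bash
python3 - <<'E'
import pickle,numpy as np
from vis import *
from scipy.optimize import least_squares
d=pickle.load(open('d1.pkl','rb')); res=pickle.load(open('res.pkl','rb'))
R=np.array([[-.13,.034,.058],[-.13,-.034,.058],[.13,.034,.058],[.13,-.034,.058]])
# image left-> world y? check using proj
obs=dict(upper_bin_mid=[(186,101),(247.6,112.2),(216.6,310)],lower_bin=[(324.6,91.4),(389.6,82.4),(347.6,300.6)])
idx=dict(upper_bin_mid=[1,0,2],lower_bin=[1,0,3])
for n,z in(('upper_bin_mid',0),('lower_bin',.01)):
    M=R+[0,0,z]
    f=lambda v:(proj(place(M,v),d)[idx[n]]-np.array(obs[n])).ravel()
    r=least_squares(f,res[n],x_scale=[.01,.01,.1]); print(n,r.x[:2].round(4),np.degrees(r.x[2]).round(2),r.fun.round(1),'before',res[n][:2].round(4),np.degrees(res[n][2]).round(2))
    res[n+'_w']=r.x
pickle.dump(res,open('res.pkl','wb'))
E
```

```text
upper_bin_mid [ 0.5662 -0.0867] -10.67 [ 0.4 -0.4 -0.4  0.2  0.1  0.3] before [ 0.568  -0.0897] -10.69
lower_bin [0.5463 0.1087] 8.36 [ 0.7  0.2 -0.6 -0.6 -0.1  0.5] before [0.5456 0.106 ] 8.67
```

```bash
cat > rob.py <<'E'
from bench import arm, hand, get_image, nets
import numpy as np, cv2, pickle
def best(pos,yaws):
    q0=np.array(arm.observe()['q']); b=None
    for y in yaws:
        y=(y+180)%360-180
        q=arm.solve_ik(pos,[180,0,y])
        if q is None: continue
        c=np.abs(np.array(q)-q0).max()
        if b is None or c<b[0]: b=(c,y)
    return b[1]
def st(tag=''):
    s=arm.observe(); print(tag,'t=%.2f'%s['clock'],'p',np.round(s['ee_pos'],4),'yaw %.2f'%s['ee_rot'][2],'F',np.round(s['contact_force'],1),'w %.4f'%s['grip_width'],'q6 %.0f'%s['q'][5]); return s
def save(n,name,f=1.4,al=1.5):
    p=get_image(n); cv2.imwrite(f'pics/{name}.png',cv2.convertScaleAbs(cv2.resize(p['color'],None,fx=f,fy=f),alpha=al)); return p
E
python3 - <<'E'
from rob import *
x,y,bl=.6087,-.3155,-9.6
yaw=best([x,y,.15],[bl+90*k for k in range(4)]); print(yaw)
arm.movep([x,y,.14],[180,0,yaw]); st('hover'); save('wrist','hovL')
arm.move_l([x,y,.028],feed=.12); st('down')
hand.grasp(); st('grasp')
arm.move_l([x,y,.22],feed=.25); st('lift')
X,Y,th=.546,.1074,np.radians(8.5)
px,py=X-.038*np.cos(th),Y-.038*np.sin(th)
yaw=best([px,py,.2],[8.5+90,8.5-90]); print(yaw)
arm.movep([px,py,.20],[180,0,yaw]); arm.move_l([px,py,.12],feed=.2); st('over'); save('wrist','ovL'); save('scene','ovLs'); 
E
```

```text
170.39999999999998
hover t=4.96 p [ 0.6092 -0.3146  0.1411] yaw 170.47 F [0.9 0.9 0.9] w 0.0850 q6 -25
down t=6.09 p [ 0.6091 -0.3157  0.0288] yaw 170.40 F [ 0.  -0.7  0.7] w 0.0854 q6 -25
grasp t=6.63 p [ 0.6089 -0.3157  0.0284] yaw 170.40 F [-0.7  0.6  6. ] w 0.0311 q6 -25
lift t=7.55 p [ 0.6083 -0.3153  0.2185] yaw 170.40 F [-0.6 -0.5 -2.3] w 0.0316 q6 -25
-81.5
over t=9.68 p [0.5089 0.1014 0.1205] yaw -81.55 F [ 0.9  0.1 -0.4] w 0.0310 q6 -96
```

View pics/ovL.png

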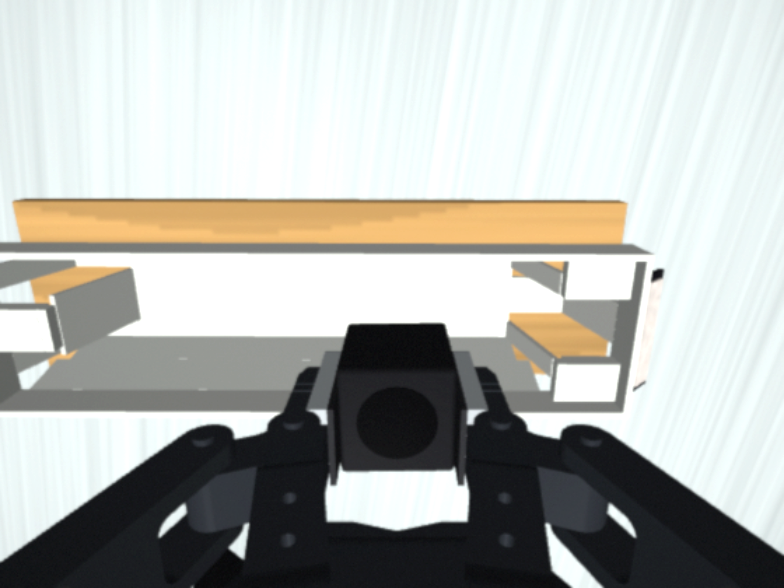

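View pics/hovL.png

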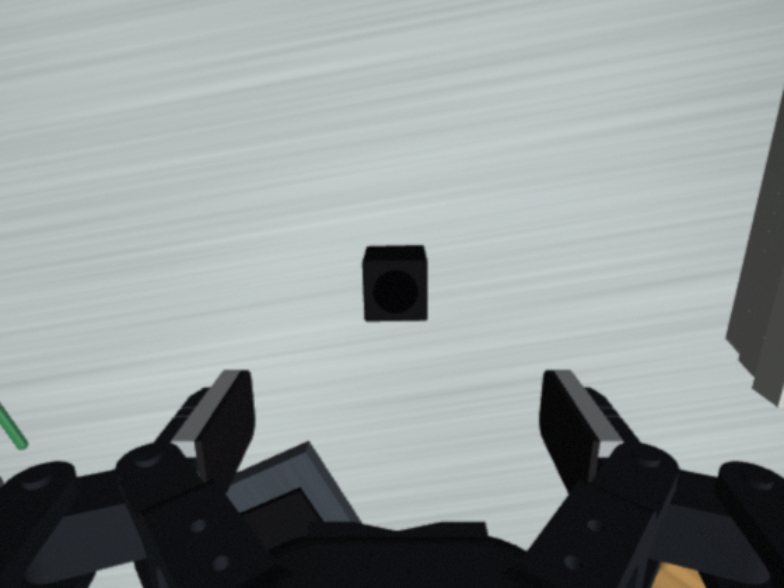

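```bash
python3 - <<'E'
from rob import *
from vis import ray
p=get_image('wrist'); s=arm.observe()
T=np.array(s['ee_pos']); th=np.radians(s['ee_rot'][2]); tx=np.array([np.cos(th),np.sin(th)]); ty=np.array([np.sin(th),-np.cos(th)])
f=lambda px,z:(lambda w:(round(float((w[:2]-T[:2])@tx)*1e3,1),round(float((w[:2]-T[:2])@ty)*1e3,1)))(ray(np.array(px)/1.4,p,z))
print('dimple',f((397,424),T[2]+.006))
for px in [(250,252),(550,254),(250,413),(550,412)]: print('rim',px,f(px,.068))
for px in [(653,254),(627,412)]: print('corner',px,f(px,.068))
E
```

```text
dimple (-0.3, -0.5)
rim (250, 252) (33.1, -54.4)
rim (550, 254) (32.3, 55.3)
rim (250, 413) (-34.0, -60.3)
rim (550, 412) (-33.4, 61.4)
corner (653, 254) (32.3, 92.9)
corner (627, 412) (-33.4, 92.5)
```

```bash
python3 - <<'E'
from rob import *
s=arm.observe(); x,y=.546-.038*np.cos(np.radians(8.5)),.1074-.038*np.sin(np.radians(8.5))
arm.move_l([x,y,.050],feed=.12); st()
print(arm.move_l([x,y,.0395],feed=.03,threshold=6)); st('touch')
hand.release(); arm.wait(.2); st('rel')
arm.move_l([x,y,.16],feed=.2); st('up'); save('wrist','relL')
x,y,bl=.5895,.2960,48.2
arm.move_l([x-.1,y,.2],feed=.4)
yaw=best([x,y,.15],[bl+90*k for k in range(4)]); print(yaw)
arm.movep([x,y,.14],[180,0,yaw]); st('hover'); save('wrist','hovS')
E
```

```text
t=10.57 p [0.5088 0.1018 0.0506] yaw -81.50 F [ 1.   0.5 -0.2] w 0.0313 q6 -96
True
touch t=10.92 p [0.5091 0.1018 0.0413] yaw -81.50 F [ 0.8 -0.4  4.2] w 0.0311 q6 -96
rel t=11.69 p [0.5085 0.1018 0.041 ] yaw -81.50 F [-0.4  0.3  0.8] w 0.0854 q6 -96
up t=12.43 p [0.508  0.1018 0.1591] yaw -81.50 F [-0.8 -0.2 -0.4] w 0.0856 q6 -96
-41.80000000000001
hover t=13.88 p [0.5892 0.295  0.1399] yaw -42.01 F [ 0.1  0.  -0. ] w 0.0854 q6 -118
```

View pics/relL.png

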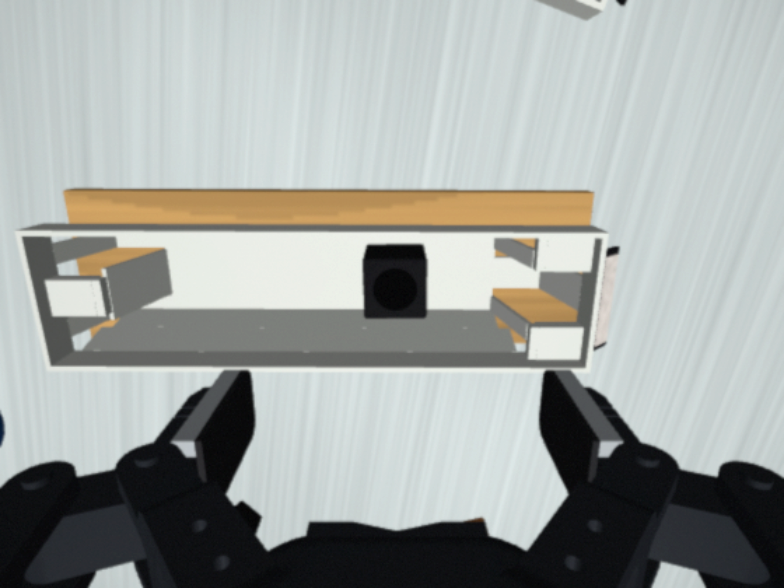

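View pics/hovS.png

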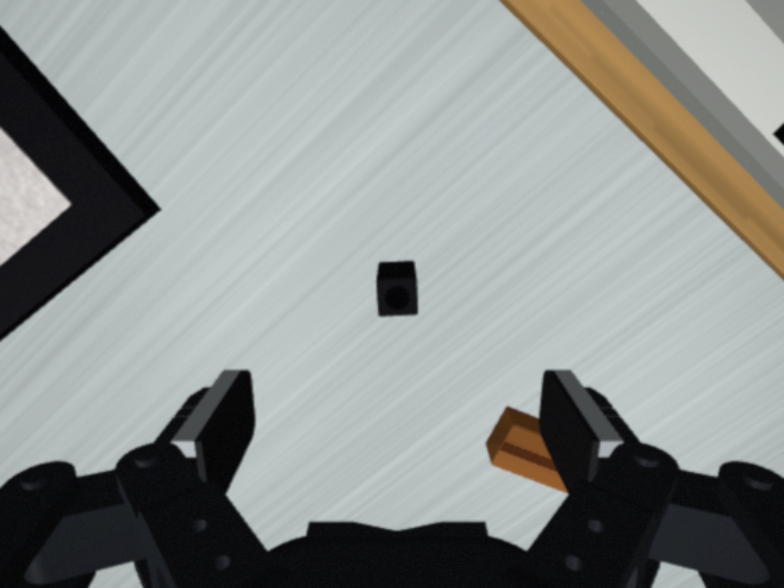

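```bash
python3 - <<'E'
from rob import *
x,y=.5895,.2960
arm.move_l([x,y,.028],feed=.12)
hand.grasp(); st('grasp')
arm.move_l([x,y,.22],feed=.25); st('lift')
c,s=np.cos(np.radians(8.5)),np.sin(np.radians(8.5))
px,py=.5459+.042*c,.1072+.042*s
yaw=best([px,py,.2],[98.5,-81.5]); print(yaw)
arm.movep([px,py,.20],[180,0,yaw]); arm.move_l([px,py,.12],feed=.2); st('over'); save('wrist','ovS')
E
```

```text
grasp t=15.63 p [0.5897 0.296  0.0283] yaw -41.80 F [ 0.2 -0.4  3.8] w 0.0192 q6 -119
lift t=16.55 p [0.5891 0.2958 0.2186] yaw -41.80 F [-0.1 -0.4 -1.1] w 0.0188 q6 -119
-81.5
over t=17.86 p [0.5877 0.1143 0.1206] yaw -81.40 F [-0.2  0.1 -0.2] w 0.0191 q6 -95
```

View pics/ovS.png

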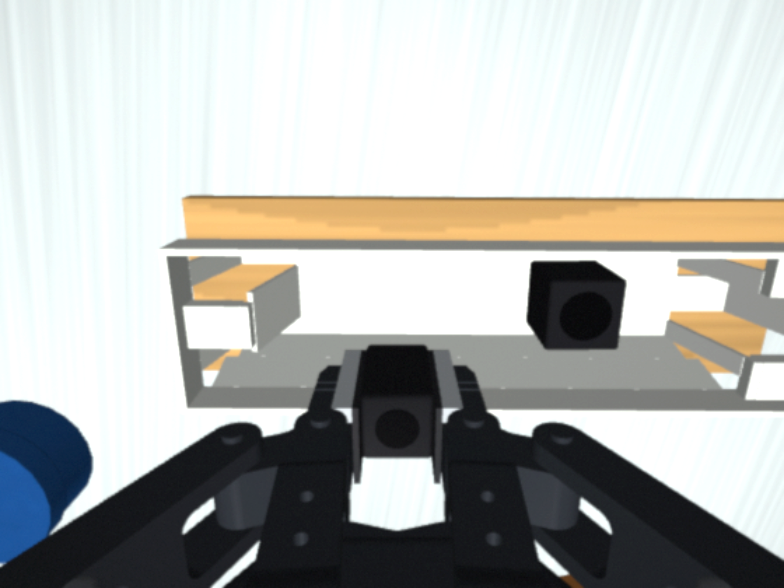

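```bash
python3 - <<'E'
from rob import *
c,s=np.cos(np.radians(8.5)),np.sin(np.radians(8.5))
x,y=.5459+.042*c,.1072+.042*s
arm.move_l([x,y,.050],feed=.12)
print(arm.move_l([x,y,.0395],feed=.03,threshold=6)); st('touch')
hand.release(); arm.wait(.2); st('rel')
arm.move_l([x,y,.16],feed=.2)
arm.movep([.49,.01,.34],[180,0,180]); arm.wait(.2); st('look')
p=save('wrist','w2')
pickle.dump({k:p[k] for k in ('K','R','t','color')},open('d2.pkl','wb'))
im=p['color']
def crop(x,y,w=75,h=56):
    c=cv2.convertScaleAbs(cv2.resize(im[y:y+h,x:x+w],(375,280),interpolation=cv2.INTER_CUBIC),alpha=1.3)
    for k in range(0,w,10): cv2.putText(c,str(x+k),(k*5,8),0,.28,(0,0,255)); cv2.line(c,(k*5,8),(k*5,12),(0,0,255))
    for k in range(0,h,10): cv2.putText(c,str(y+k),(0,k*5+4),0,.28,(0,0,255)); cv2.line(c,(18,k*5),(24,k*5),(0,0,255))
    return c
g=np.vstack([np.hstack([crop(177,90),crop(318,73)]),np.hstack([crop(165,267),crop(335,255)])])
cv2.imwrite('pics/w2c.png',g)
E
```

```text
True
touch t=19.00 p [0.5879 0.1135 0.0412] yaw -81.50 F [-2.5  0.2 12.1] w 0.0193 q6 -95
rel t=19.86 p [0.5873 0.1134 0.0406] yaw -81.50 F [-2.  -0.3 -1.7] w 0.0851 q6 -95
look t=22.17 p [0.4901 0.0102 0.3395] yaw -179.95 F [ 0.  -0.3  0.5] w 0.0854 q6 -8
```

View pics/w2.png

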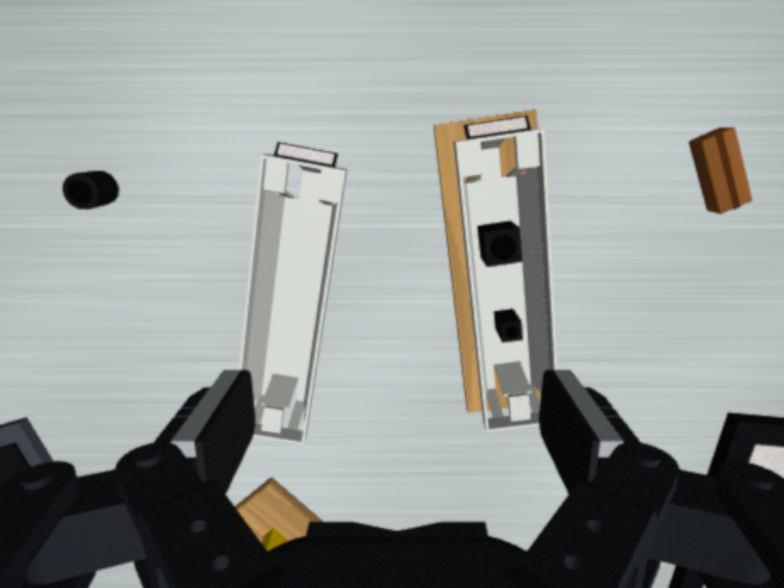

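View pics/w2c.png

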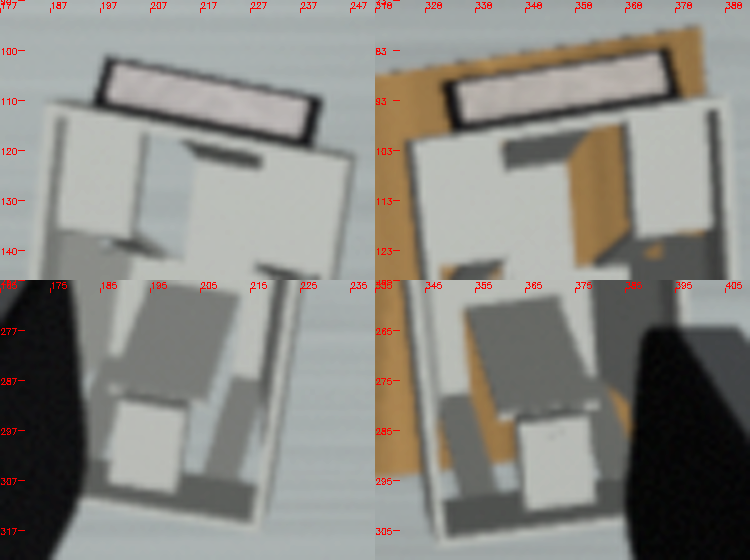

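```bash
python3 - <<'E'
import pickle,numpy as np
from vis import *
from scipy.optimize import least_squares
d=pickle.load(open('d2.pkl','rb')); res=pickle.load(open('res.pkl','rb'))
R=np.array([[-.13,.034,.058],[-.13,-.034,.058],[.13,.034,.058],[.13,-.034,.058]])
obs=dict(upper_bin_mid=[(186.4,110.2),(247.8,121),(217,316)],lower_bin=[(324.6,101.2),(389.4,92.4),(347.6,307.6)])
idx=dict(upper_bin_mid=[1,0,2],lower_bin=[1,0,3])
for n,z in(('upper_bin_mid',0),('lower_bin',.01)):
    M=R+[0,0,z]
    f=lambda v:(proj(place(M,v),d)[idx[n]]-np.array(obs[n])).ravel()
    r=least_squares(f,res[n],x_scale=[.01,.01,.1]); print(n,r.x[:2].round(4),np.degrees(r.x[2]).round(2),r.fun.round(1))
from bench import arm
for y in (-10.7,169.3): print(y,np.round(arm.solve_ik([.567,-.0882,.1],[180,0,y]),0))
for y in (8.5,188.5-360): print(y,np.round(arm.solve_ik([.546,.1072,.13],[180,0,y]),0), np.round(arm.solve_ik([.546,.1072,.2],[180,0,y]),0))
E
```

```text
upper_bin_mid [ 0.5657 -0.087 ] -10.61 [ 0.4 -0.6 -0.5  0.1  0.1  0.7]
lower_bin [0.5463 0.1088] 8.36 [ 0.9  0.2 -0.7 -0.6 -0.1  0.6]
-10.7 [-17.  25. -13.  53.   0. 174.]
169.3 [-17.  25. -13.  53.   0.  -6.]
8.5 [  3.  22. -12.  56.   0. 174.] [  3.  19.  -5.  66.   0. 174.]
-171.5 [  3.  22. -12.  56.   0.  -6.] [ 3. 19. -5. 66.  0. -6.]
```

```bash
python3 - <<'E'
from rob import *
x,y=.5668,-.0882
arm.movep([x,y,.14],[180,0,169.35]); st('hover'); save('wrist','hovU')
print(arm.move_l([x,y,.043],feed=.10,threshold=10)); st('down'); save('side','dnUs')
E
```

```text
hover t=23.15 p [ 0.5671 -0.0879  0.1411] yaw 169.39 F [0.3 0.5 0.7] w 0.0853 q6 -6
False
down t=24.32 p [ 0.5672 -0.0883  0.0436] yaw 169.35 F [0.1 0.1 0.1] w 0.0857 q6 -6
```

View pics/hovU.png

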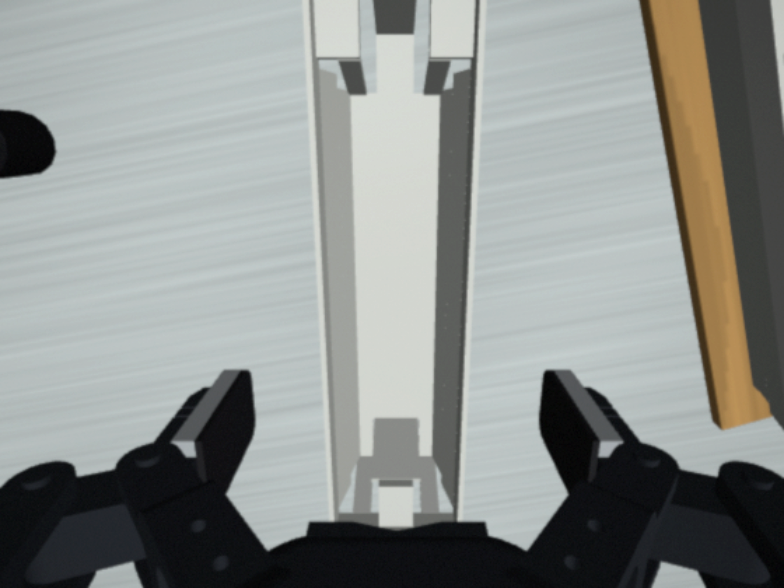

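View pics/dnUs.png

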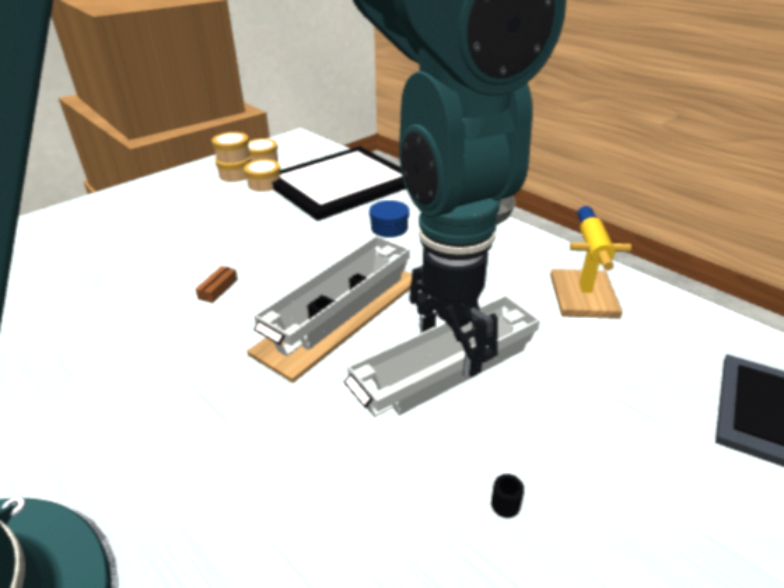

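```bash
python3 - <<'E'
from rob import *
x,y=.5668,-.0882
hand.grasp(); st('grasp')
arm.move_l([x,y,.09],feed=.06); st('lift')
save('side','lU'); 
arm.move_l([x,y,.28],feed=.2); st('lift'); p=save('wrist','lUw'); save('side','lU2')
E
```

```text
grasp t=24.68 p [ 0.5671 -0.0883  0.0437] yaw 169.35 F [-1.9  0.3  7.4] w 0.0673 q6 -6
lift t=25.61 p [ 0.5666 -0.0882  0.0897] yaw 169.35 F [-0.1  0.4 -2.3] w 0.0676 q6 -6
lift t=26.76 p [ 0.5664 -0.0881  0.279 ] yaw 169.35 F [ 0.8  0.6 -2.6] w 0.0670 q6 -6
```

View pics/lUw.png

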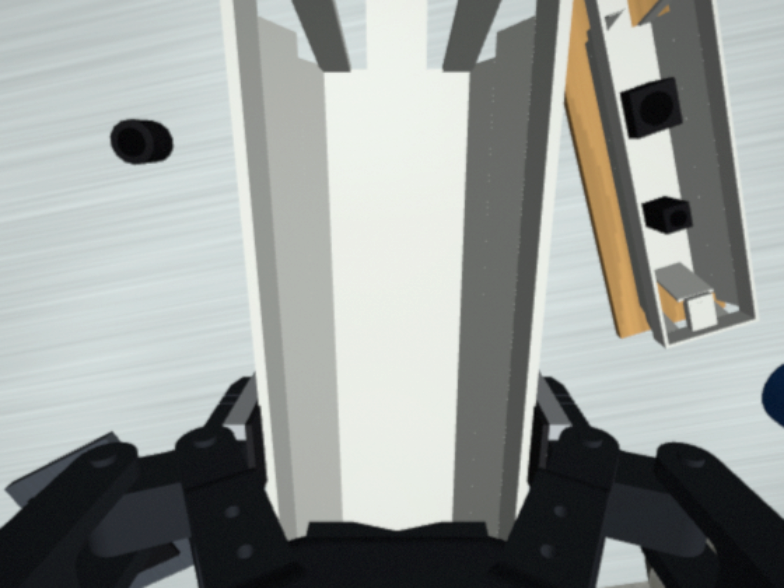

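View pics/lU2.png

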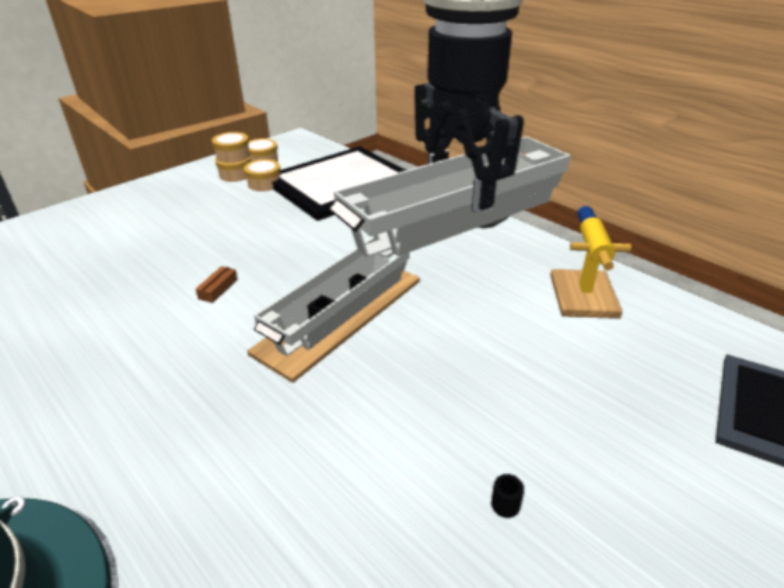

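```bash
python3 - <<'E'
from rob import *
x,y=.5459,.1071
arm.movep([x,y,.28],[180,0,8.45]); st('turned')
arm.move_l([x,y,.135],feed=.12); arm.wait(.3); st('hover')
for n in('scene','side','wrist'):
    p=save(n,'hv_'+n); pickle.dump({k:p[k] for k in ('K','R','t','color')},open('hv_%s.pkl'%n,'wb'))
E
```

```text
turned t=29.52 p [0.5459 0.107  0.28  ] yaw 8.47 F [ 0.6  0.1 -2.1] w 0.0671 q6 174
hover t=31.18 p [0.546  0.1071 0.1352] yaw 8.45 F [-0.2 -0.1 -2.6] w 0.0668 q6 174
```

View pics/hv_scene.png

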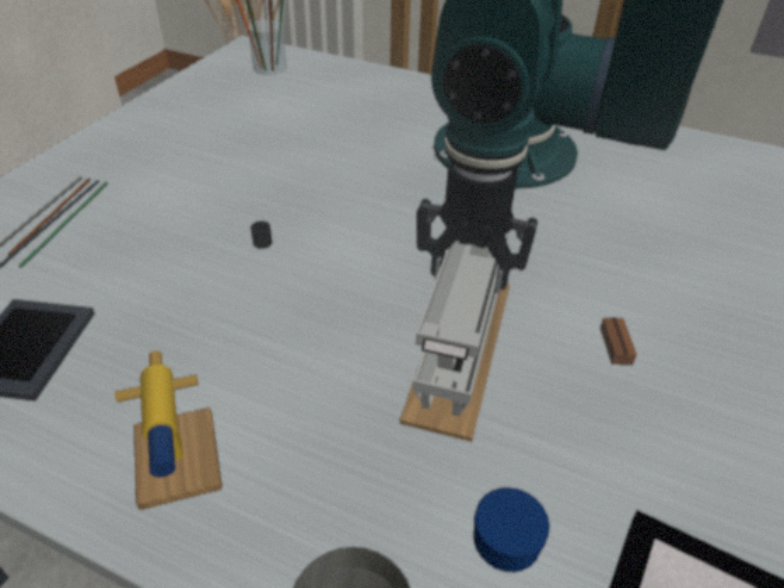

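View pics/hv_side.png

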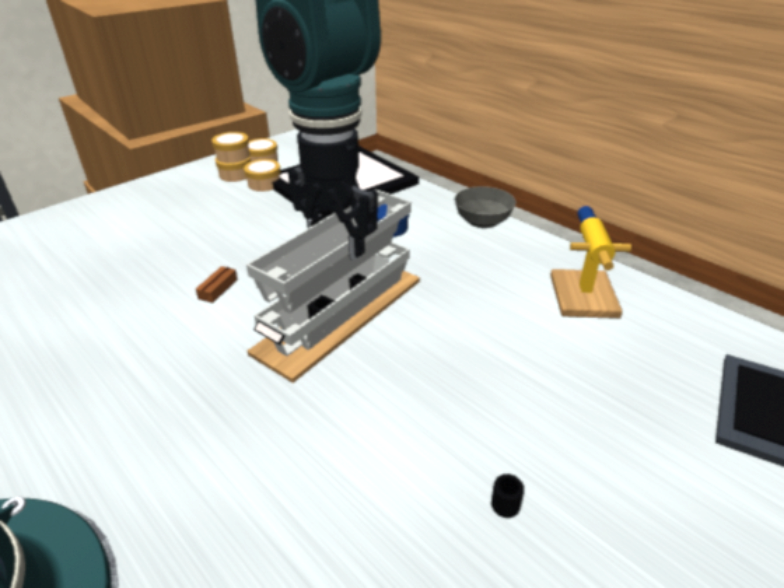

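View pics/hv_wrist.png

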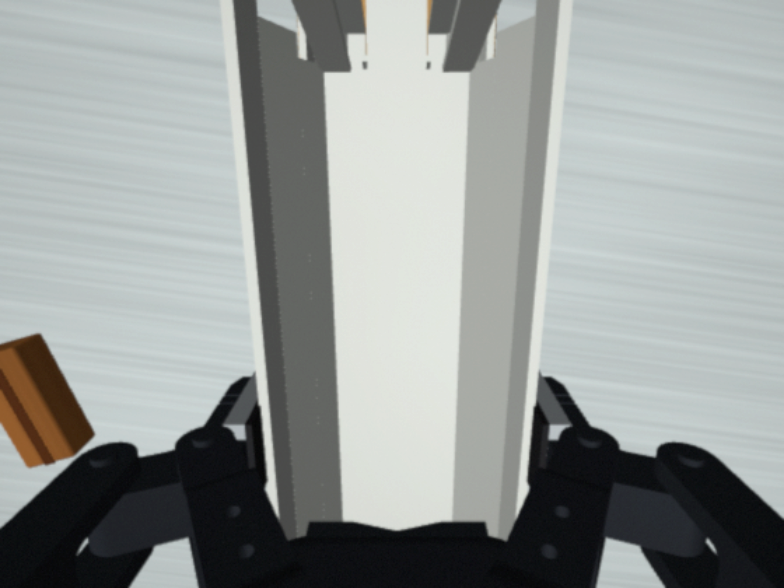

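```bash
python3 - <<'E'
from vis import *
import pickle
B=box(-.13,.13,-.034,.034,.040,.058)
L=place(B+[0,0,.01],[.5459,.1071,np.radians(8.45)]); U=place(B+[0,0,.0915],[.546,.1071,np.radians(188.45)])
out=[]
for n,o in (('side',(165,125)),('scene',(280,160))):
    d=pickle.load(open('hv_%s.pkl'%n,'rb')); f=4
    im=d['color'][o[1]:o[1]+145,o[0]:o[0]+100 if n=='scene' else o[0]+150]
    im=cv2.convertScaleAbs(cv2.resize(im,None,fx=f,fy=f,interpolation=cv2.INTER_CUBIC),alpha=1.2)
    for W,col in((L,(0,0,255)),(U,(0,160,0))):
        P=(proj(W,d)-o+.5)*f
        b=P.astype(int)
        for j in range(8):
            for k in (1,2,4):
                if not j&k: cv2.line(im,tuple(map(int,b[j])),tuple(map(int,b[j|k])),col,1)
    cv2.imwrite(f'pics/hvo_{n}.png',im)
E
```

```text
(no output)
```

View pics/hvo_side.png

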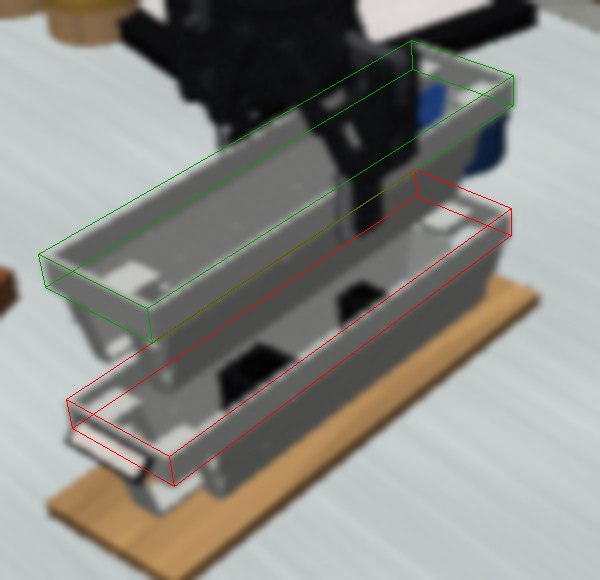

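View pics/hvo_scene.png

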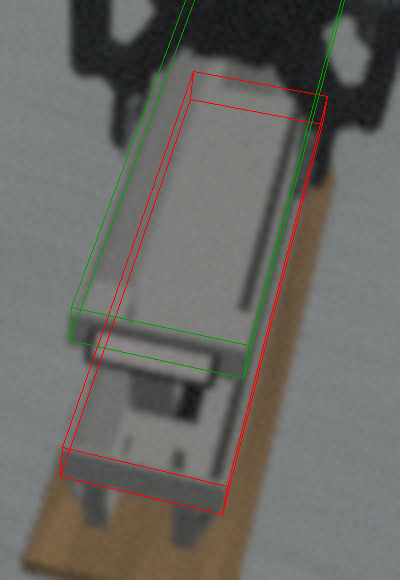

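```bash
python3 - <<'E'
from rob import *
x,y=.5459,.1071
arm.move_l([x,y,.112],feed=.06,threshold=10); st('a')
print(arm.move_l([x,y,.1005],feed=.02,threshold=6)); s=st('touch'); arm.wait(.3); s=st('touch'); print(s['wrist_torque'])
for n in('scene','side'):
    p=save(n,'td_'+n); pickle.dump({k:p[k] for k in ('K','R','t','color')},open('td_%s.pkl'%n,'wb'))
E
```

```text
a t=31.86 p [0.5458 0.1071 0.1117] yaw 8.45 F [-0.1 -0.6 -2.7] w 0.0671 q6 174
True
touch t=32.32 p [0.546  0.1071 0.1037] yaw 8.45 F [-0.9  0.5  8.4] w 0.0672 q6 174
touch t=32.62 p [0.546  0.1071 0.1037] yaw 8.45 F [-1.5  0.3  7.4] w 0.0672 q6 174
[-0.0092925   0.24161308  0.01430635]
```

View pics/td_side.png

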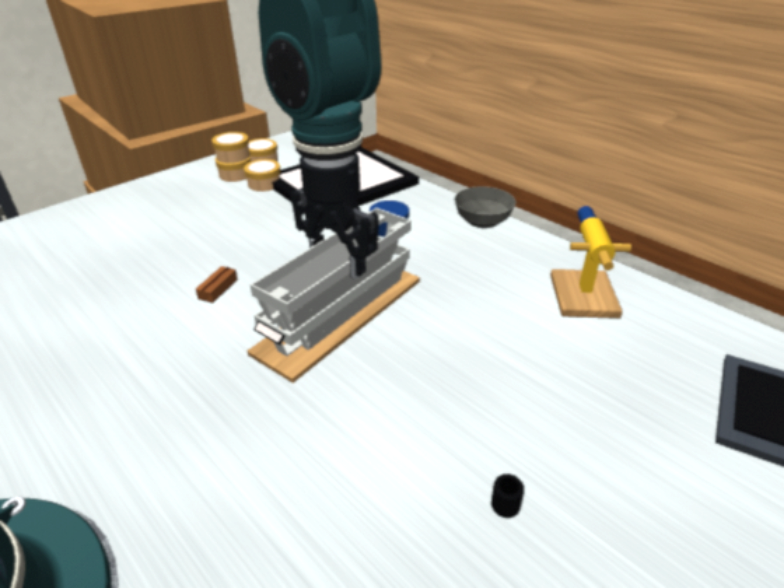

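```bash
python3 - <<'E'
from rob import *
x,y=.5459,.1071
hand.release(); arm.wait(.3); st('rel')
arm.move_l([x,y,.25],feed=.15); st('up')
arm.movep([.4643,-.2634,.14],[180,0,150]); st('hoverR'); save('wrist','hovR')
for n in('scene','side'):
    p=save(n,'st_'+n); pickle.dump({k:p[k] for k in ('K','R','t','color')},open('st_%s.pkl'%n,'wb'))
from vis import *
B=box(-.13,.13,-.034,.034,.040,.058)
L=place(B+[0,0,.01],[.5459,.1071,np.radians(8.45)]); U=place(B+[0,0,.060],[.546,.1071,np.radians(188.45)])
for n,o in (('side',(165,125)),('scene',(280,160))):
    d=pickle.load(open('st_%s.pkl'%n,'rb')); f=4
    im=d['color'][o[1]:o[1]+145,o[0]:o[0]+100 if n=='scene' else o[0]+150]
    im=cv2.convertScaleAbs(cv2.resize(im,None,fx=f,fy=f,interpolation=cv2.INTER_CUBIC),alpha=1.2)
    for W,col in((L,(0,0,255)),(U,(0,160,0))):
        b=((proj(W,d)-o+.5)*f).astype(int)
        for j in range(8):
            for k in (1,2,4):
                if not j&k: cv2.line(im,tuple(map(int,b[j])),tuple(map(int,b[j|k])),col,1)
    cv2.imwrite(f'pics/sto_{n}.png',im)
E
```

```text
rel t=33.34 p [0.5455 0.1071 0.1031] yaw 8.45 F [ 0.2  0.4 -0.3] w 0.0856 q6 174
up t=34.47 p [0.5456 0.1071 0.2492] yaw 8.45 F [-0.9 -0.4 -0.5] w 0.0855 q6 174
hoverR t=37.15 p [ 0.4644 -0.2632  0.1401] yaw 149.99 F [ 1.1  0.2 -1. ] w 0.0856 q6 -8
```

View pics/sto_side.png

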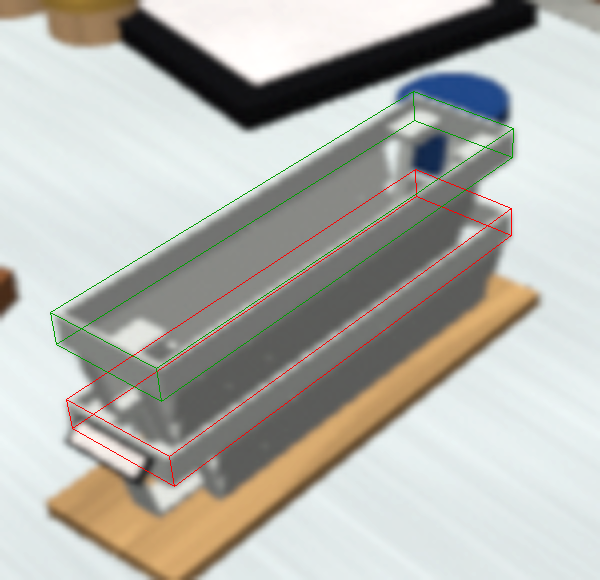

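View pics/sto_scene.png

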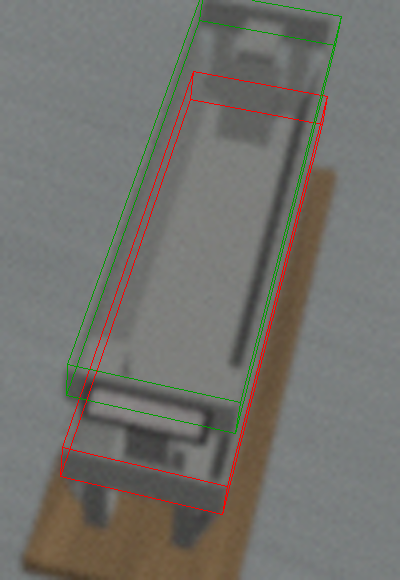

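View pics/hovR.png

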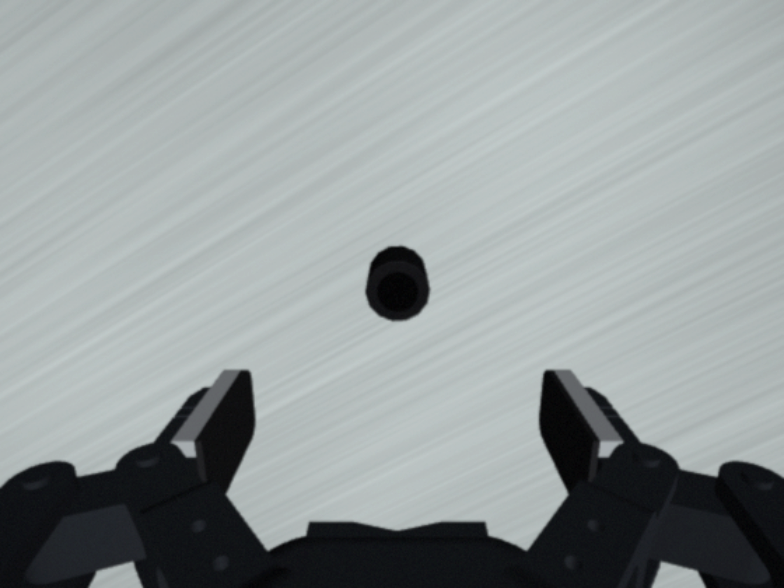

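```bash
python3 - <<'E'
from rob import *
x,y=.4643,-.2634
arm.move_l([x,y,.028],feed=.12); hand.grasp(); st('grasp')
arm.move_l([x,y,.25],feed=.25)
x,y=.5459,.1071
yaw=best([x,y,.25],[98.5,-81.5]); arm.movep([x,y,.25],[180,0,yaw]); arm.move_l([x,y,.17],feed=.2); arm.wait(.2); s=st('over'); p=save('wrist','ovR')
pickle.dump(dict(K=p['K'],R=p['R'],t=p['t'],color=p['color'],pos=s['ee_pos'],yaw=s['ee_rot'][2]),open('ovR.pkl','wb'))
E
```

```text
grasp t=38.93 p [ 0.4644 -0.2635  0.0285] yaw 150.00 F [-1.9  0.5  7.7] w 0.0305 q6 -8
over t=42.14 p [0.5466 0.107  0.1712] yaw -81.52 F [ 0.  -0.6 -1. ] w 0.0303 q6 -96
```

View pics/ovR.png

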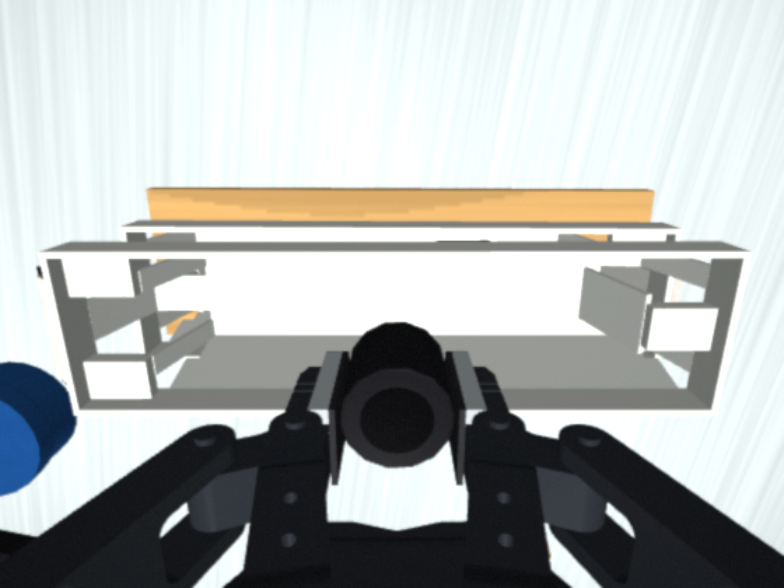

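```bash
python3 - <<'E'
from rob import *
x,y=.5459,.1071
arm.move_l([x,y,.100],feed=.10)
print(arm.move_l([x,y,.0895],feed=.025,threshold=5)); st('touch')
hand.release(); arm.wait(.3); st('rel')
arm.move_l([x,y,.25],feed=.15); st('up'); save('wrist','fin_w')
arm.movep([.40,-.10,.34],[180,0,180]); arm.wait(.3); st('away')
r={}
for n in('scene','side'):
    p=save(n,'fin_'+n); pickle.dump({k:p[k] for k in ('K','R','t','color')},open('fin_%s.pkl'%n,'wb'))
E
```

```text
True
touch t=43.43 p [0.5461 0.1071 0.0914] yaw -81.50 F [-1.2 -0.7  9.3] w 0.0303 q6 -96
rel t=44.32 p [0.5458 0.1071 0.091 ] yaw -81.50 F [-0.6  0.7  0.3] w 0.0853 q6 -96
up t=45.52 p [0.5456 0.1071 0.2492] yaw -81.50 F [-0.7 -0.1 -0.8] w 0.0852 q6 -96
away t=47.00 p [ 0.4003 -0.0997  0.3397] yaw -179.93 F [ 0.6  0.2 -0.5] w 0.0854 q6 -25
```

View pics/fin_w.png

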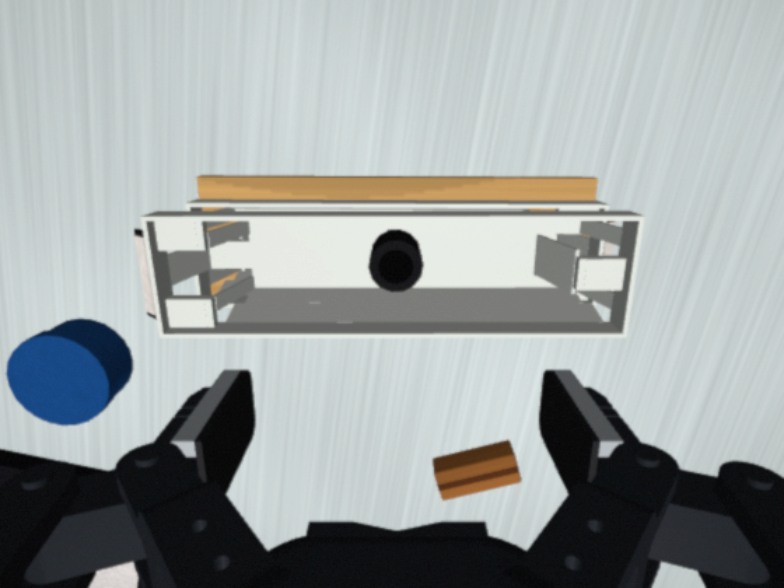

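View pics/fin_side.png

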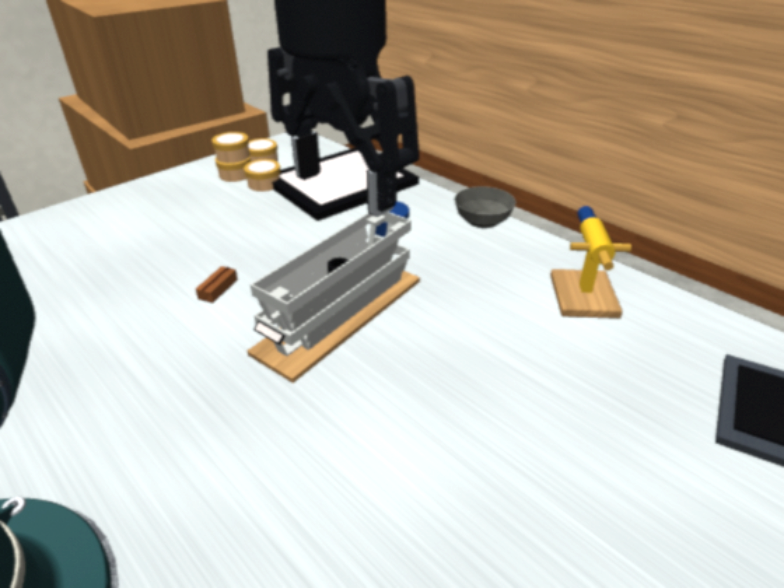

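View pics/fin_scene.png

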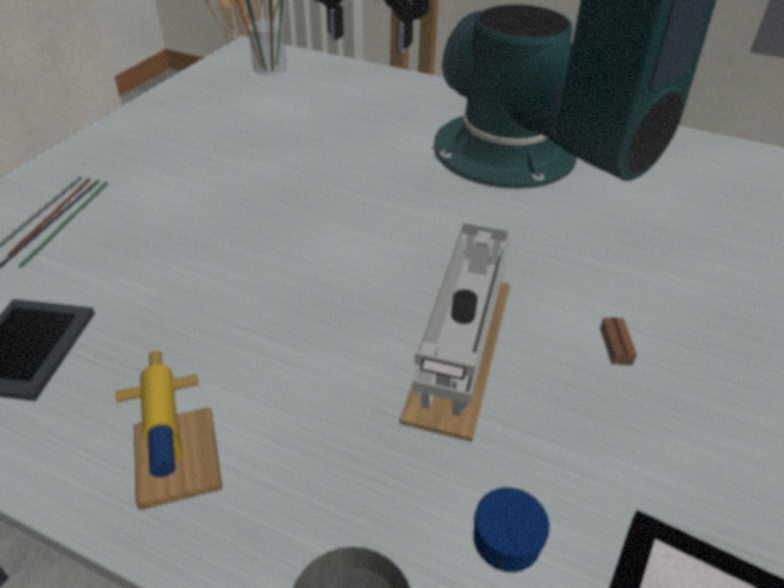

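```bash
python3 - <<'E'
from bench import arm
arm.job_done(); print(arm.observe()['clock'])
E
```

```text
the job is handed in; nothing more can be done
the job is handed in; nothing more can be done
```

The job is done and handed in at about 47 s of the 122 s allowed; no verdict is reported.

**What was done, in order:**
- The large block is standing in the label-end half of the lower bin, and the small block is in the other half.
- The empty bin was turned half a turn and set on the ledges.
- The round block is standing in the middle of the upper bin.

**Last checks:**
- **Level on the ledges:** The upper bin touched down 60 mm above its starting height, as it should on the ledges. Its rim matched the predicted level outline in the side and scene pictures.
- **Way round:** Its label is over the lower bin's unlabelled end.
- **Round block:** It touched the upper bin's floor at the expected height (TCP at 91.4 mm, 91.3 mm predicted). In the last wrist picture it stands upright near the bin's centre.
- **Blocks in the lower bin:** Both were upright when last seen, before the upper bin covered most of them. I did not check them directly after that.
- **Wooden rest and forces:** I never touched the rest, and it looks unmoved in the pictures. The largest force I read was about 12 N.

One disagreement came up: the first high wrist view and the fixed cameras differed by about 3 mm in y for both bins. I used the mean, and a close-up over the lower bin then agreed with it to within about 0.5 mm.

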